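Find the latched key of a desk intercom by touch and release it

ROBOT

A 6-joint arm with a two-finger parallel gripper is mounted at the origin on a cart in front of the work surface, level with it; the furniture and walls round the work are solid. World frame = base frame: x ahead of the robot, y to its left, z up, the work surface at z = 0. Lengths are in m, angles in rad, forces in N, time in s.
With the tool pointing down it reaches from about 0.325 to 0.9 m from the base axis. Payload 6.1 kg.
Tool frame: the origin (TCP) lies at the very end of the fingers, on their centre line; the grasp point (between the pads) lies 19 mm behind it; x points along the fingers, y is the direction in which the jaws open and shut, and the axes are right-handed (so a half turn about x gives the same grasp; the last joint's range is limited). The gripper opens to 85 mm and grips with 20 to 120 N. Pads are 22 mm wide; open, the fingers measure 114 mm over their backs; the gripper's body (76 mm by 85 mm) begins 54 mm behind the grasp point. The pads swing forward as they close: fully open they stand 13 mm farther back than shut.
Start: joints at [-1.463, 0.22, 1.526, -0, 1.395, -0.126], TCP at [0.145, -0.608, 0.205] pointing down, gripper open.
Joint ranges: [-2.98, 2.98], [-0.91, 2.08], [0.09, 2.57], [-1.24, 4.39], [0.2, 2.65], [-2.68, 2.68]. Speed limits (rad/s): [2.57, 2.57, 3.01, 3.14, 3.14, 3.14].

INTERFACE

Orientations are given as a unit quaternion [w, x, y, z].
In Python, from rig import status, cams, env gives the robot as it stands.
- The arm moves only by the shell command python3 -m handwheel 'ROWS'. ROWS is text: rows parted by semicolons, each of 7 numbers parted by spaces: the finger opening in cm, from 0 to 8.54, then the shift along the tool's x, y, z in cm, then the turn, a rotation vector about the tool's x, y, z in degrees. A call has 1 to 5 rows; each row shifts and turns the commanded pose from where the row before left it, along the tool's axes as they then stand; what a row does not reach is not made up. A row lasts 1/10 s, in which the tool goes at most 50 mm and 8.59 degrees, less where a joint would pass 70% of its speed; a pose out of reach is approached as far as the arm can. A call is refused whole if a number of a shift passes 5 or a number of a turn 8.59, either way. A call with a gripper value outside its range is refused whole. The fingers move at their own pace and stop on an object; the grip force is fixed at half the most. Time passes only in rows, so rows that do not move let the fingers close. It gives the time, the measured TCP pose, the force and the opening at its end, in the units of the state.
- status.state(): the state, without advancing time (a new reading comes with each control period).
- cams.capture(name): name is "side" or "top" or "wrist"; returns a dict with "img" (400x640x3 uint8, blue, green, red), "fov_y" (degrees; the focal length in pixels is half the picture's height over the tangent of half this angle, whatever the lens; pixels are square), "cx", "cy" (the principal point, pixels), "rvec" (rotation vector, rad) and "tvec" (3), from world to camera coordinates, as OpenCV has them. Camera axes: x right, y down, z forward; pixel columns grow to the right and rows downward; lengths in m; the calibration is good to about 2 mm. A picture is of the moment at which its call begins. There is no depth.
- env.sign_off(): hands the job in, once; it reports no verdict.
The state is a dict: "clock": time; "q": joint angles; "joint_velocities": joint speeds; "joint_efforts": joint torques, N m; "tcp_pos": TCP position; "eef_rot": TCP orientation; "contact_force": force on the tool from outside, world axes, zero at the start; "torque": the same for the moment, N m; "grip_width": opening from 0.0 (shut) to 1.0 (fully open).
Only numpy, scipy, OpenCV 4.12 (cv2) and the standard library are available. Lean on these libraries where they do the work, as an engineer would, in place of code of your own. Each camera call takes 0.05 s, during which the arm holds its last target. There are 200 camera calls.

TASK

One of the four identical keys of the desk intercom has been left latched in, so a line to another room is still open. With a fingertip, tap each key lightly, going from the leftmost to the rightmost as the robot sees them, to feel which one already sits lower, without pushing any of them in; then press that key all the way down and let it spring up, so that all four keys are up. Do not push in any other key, and do not pick up or shift the stapler, calculator or binder clip beside it.

Things in the scene. Friction and masses are not known exactly. Their poses are not given: they have to be found in the camera images.
- intercom: Wireless desk intercom, a flat black case with a light grey top, 250 mm along its y (the row of keys), 104 mm along x, top face 40 mm above the desk; it stands fast. Origin: under its centre, on the desk; z up. At its +y end are a slotted loudspeaker and an 8 mm high knob, along its +x edge blank name strips and, at the rear edge, a short folded aerial.
- place_1 (a point): Place of the leftmost key in the row, as the robot sees it (fixed in the intercom at x -8, y 42 mm): the point where the centre of the key's top is when that key is up, 50 mm above the desk and 10 mm above the grey face. The keys are alike: black, 34 mm (x) by 25 mm (y), 40 mm from centre to centre, and go straight down.
- place_2 (a point): Place of the second key in the row, as the robot sees it (fixed in the intercom at x -8, y 2 mm): the point where the centre of the key's top is when that key is up, 50 mm above the desk and 10 mm above the grey face.
- place_3 (a point): Place of the third key in the row, as the robot sees it (fixed in the intercom at x -8, y -38 mm): the point where the centre of the key's top is when that key is up, 50 mm above the desk and 10 mm above the grey face.
- place_4 (a point): Place of the rightmost key in the row, as the robot sees it (fixed in the intercom at x -8, y -78 mm): the point where the centre of the key's top is when that key is up, 50 mm above the desk and 10 mm above the grey face.
- key_a_top (a point): Centre of the top of key A; moves with the key. Which place of the row key A has differs from start to start.
- key_b_top (a point): Centre of the top of key B; moves with the key. Which place of the row key B has differs from start to start.
- key_c_top (a point): Centre of the top of key C; moves with the key. Which place of the row key C has differs from start to start.
- key_d_top (a point): Centre of the top of key D; moves with the key. Which place of the row key D has differs from start to start.
- key_a (a joint): Depth of key A in m: 0 up, about 0.0033 latched in, 0.006 at the bottom. Push-push latch, the same in all four: a key that is up stays in if pushed to the bottom and let go; a latched one comes up to 0 if pushed to the bottom and let go. 1.5 N starts to move an up key, 3 N a latched one, 4.2 N reaches the bottom; 1 N moves neither.
- key_b (a joint): Depth of key B in m: 0 up, about 0.0033 latched in, 0.006 at the bottom.
- key_c (a joint): Depth of key C in m: 0 up, about 0.0033 latched in, 0.006 at the bottom.
- key_d (a joint): Depth of key D in m: 0 up, about 0.0033 latched in, 0.006 at the bottom.
- stapler: Red and black stapler, 36 x 144 x 50 mm, loose on the desk beyond the intercom; origin under its centre. Stays where it is.
- calculator: Grey desk calculator, 128 x 78 x 16 mm, loose on the desk on the robot's side of the intercom; origin under its centre. Stays where it is.
- binder_clip_2: Small black binder clip, 26 x 18 x 34 mm, loose on the desk past the intercom's right end; origin under its centre. Stays where it is.

How it is judged:
By the outcome, as a careful person would: the job done as asked, in the order asked, and still so for the second after the job is handed in, with the robot touching nothing.
It also fails if it takes over 42 s, if anything falls off the work surface, if the arm or the gripper's body presses on something with over 40 N, if the wrist force passes 120 N, or if a joint passes its speed limit or range.

## Working session

There is one attempt and no reset: what is moved stays moved. The work goes in short steps, Python scripts to look and compute and a shell command to move; the robot and the scene stay as the last step left them, time stands still between calls to the robot, and variables do not carry over. Pictures are saved under pics/ and viewed, about 8 in all and at most 12, crops included, and the job is handed in when it is done.

```bash
mkdir -p pics; ls; python3 - <<'E'
from rig import status,cams
import cv2
for n in ("top","side"):
    c=cams.capture(n); cv2.imwrite(f"pics/{n}1.png",c["img"]); print(n,c["fov_y"],c["cx"],c["cy"],c["rvec"],c["tvec"])
print(status.state())
E
```

```text
pics
top 45.071661823009975 309.5092678000251 199.48022174448073 [ 2.09937528 -2.12323201  0.21978528] [-0.18865924  0.51557505  0.7951195 ]
side 48.96411746764154 311.56204481090566 189.5244256182647 [ 0.13063307  2.64945729 -1.63802567] [0.50401469 0.12908923 0.73116799]
{'clock': 0.1, 'q': array([-1.46309290e+00,  2.21146574e-01,  1.52749282e+00,  1.20311764e-05,
        1.39469003e+00, -1.26095409e-01]), 'joint_velocities': array([-0.00015371, -0.00217998, -0.00267209,  0.00070272, -0.00030424,
       -0.0001528 ]), 'joint_efforts': array([ 4.52641189e-04, -4.98245394e+01, -3.90547085e+01, -2.05082101e-04,
        5.69911266e-03,  1.64268863e-05]), 'tcp_pos': array([ 0.14473668, -0.6074101 ,  0.20361115]), 'eef_rot': array([ 0.08185748,  0.70229046,  0.08308544, -0.7022708 ]), 'contact_force': array([ 0.53971002,  0.53055609, -1.1569792 ]), 'torque': array([-0.031366  ,  0.05462402,  0.0309896 ]), 'grip_width': 0.9979480401143249}
```

View pics/top1.png

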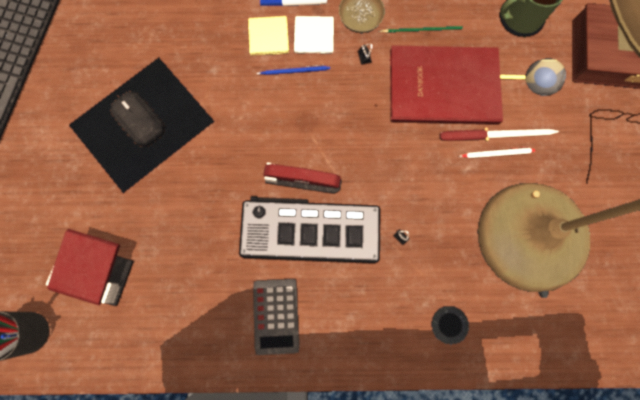

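View pics/side1.png

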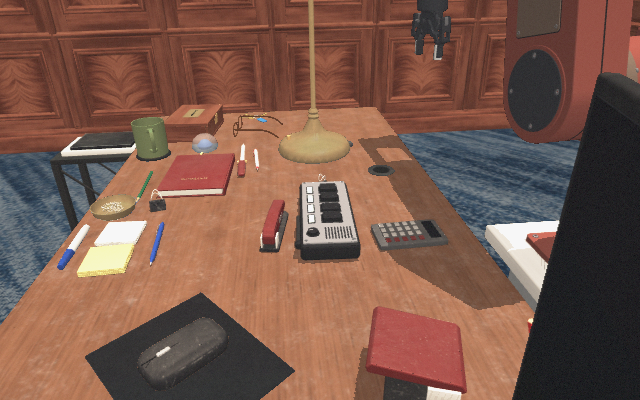

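The top view shows the intercom centred near (310,232), with keys at about (286,234), (308,235), (331,236) and (354,236). The stapler is at (302,178), the calculator at (276,316), the clip at (402,236) and a lamp at (535,240). I'll enlarge the row and back-project it.

```bash
cat > h.py <<'E'
import numpy as np, cv2
from rig import status,cams
def K(c):
    f=200/np.tan(np.radians(c["fov_y"]/2)); return np.array([[f,0,c["cx"]],[0,f,c["cy"]],[0,0,1]])
def back(c,uv,z):
    R=cv2.Rodrigues(np.array(c["rvec"]))[0]; t=np.array(c["tvec"])
    o=-R.T@t; d=R.T@np.linalg.inv(K(c))@np.array([*uv,1.]); return o+d*(z-o[2])/d[2]
def proj(c,P):
    return cv2.projectPoints(np.array(P,float).reshape(-1,3),np.array(c["rvec"]),np.array(c["tvec"]),K(c),None)[0][:,0]
E
python3 - <<'E'
from h import *
c=cams.capture("top")
for uv,z in [((286,234),.05),((308,235),.05),((331,236),.05),((354,236.5),.05),((402,236),.02),((302,178),.05),((276,316),.016),((535,240),.02),((570,228),.3)]: print(uv,back(c,uv,z).round(4))
cv2.imwrite("pics/crop.png",cv2.resize(c["img"][185:275,230:390],None,fx=5,fy=5,interpolation=cv2.INTER_CUBIC))
E
```

```text
(286, 234) [ 0.4532 -0.1528  0.05  ]
(308, 235) [ 0.451  -0.1911  0.05  ]
(331, 236) [ 0.4488 -0.2312  0.05  ]
(354, 236.5) [ 0.4475 -0.2712  0.05  ]
(402, 236) [ 0.4513 -0.3605  0.02  ]
(302, 178) [ 0.5535 -0.1815  0.05  ]
(276, 316) [ 0.3134 -0.1335  0.016 ]
(535, 240) [ 0.4414 -0.5993  0.02  ]
(570, 228) [ 0.4221 -0.5123  0.3   ]
```

View pics/crop.png

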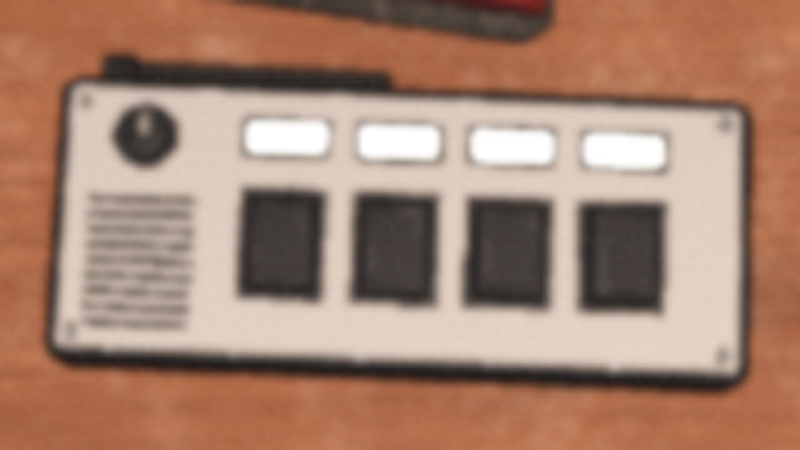

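```bash
cat >> h.py <<'E'
from scipy.spatial.transform import Rotation as Rn
P=np.array([[.4530,-.1535,.05],[.4512,-.1925,.05],[.4491,-.2320,.05],[.4472,-.2720,.05]])
yaw=np.arctan2(P[0,1]-P[3,1],P[0,0]-P[3,0])-np.pi/2
def go(target):
    s=status.state(); q=s["eef_rot"]; R=Rn.from_quat(q,scalar_first=True)
    M=R.as_matrix()
    best=None
    for sg in (1,-1):
        z=sg*np.array([np.cos(yaw),np.sin(yaw),0]); x=np.array([0,0,-1.]); y=np.cross(z,x)
        T=Rn.from_matrix(np.c_[x,y,z]); rv=np.degrees((R.inv()*T).as_rotvec())
        if best is None or np.linalg.norm(rv)<np.linalg.norm(best): best=rv
    d=(np.array(target)-s["tcp_pos"])
    print("t",round(s["clock"],2),"tcp",s["tcp_pos"].round(4),"F",np.round(s["contact_force"],2),"grip",round(s["grip_width"],3))
    print("tool d cm",(M.T@d*100).round(2),"turn",best.round(2)); print(M.round(3),s["q"].round(3))
E
python3 -c "
from h import *
print(np.degrees(yaw)); go(P[0]+[0,0,.03])"
```

```text
-2.8021142100692926
t 0.15 tcp [ 0.1447 -0.6075  0.2038] F [-0.04  0.84  0.36] grip 0.994
tool d cm [ 12.44 -37.   -40.5 ] turn [16.2   0.    0.09]
[[-0.     0.232 -0.973]
 [ 0.001 -0.973 -0.232]
 [-1.    -0.001 -0.   ]] [-1.463  0.221  1.527 -0.     1.395 -0.126]
```

```bash
python3 -m handwheel '0 0 -3.3 -3.6 0 0 0; 0 0 -3.3 -3.6 0 0 0; 0 0 -3.3 -3.6 0 0 0; 0 0 -3.3 -3.6 0 0 0; 0 0 -3.3 -3.6 0 0 0'
python3 -m handwheel '0 0 -3.3 -3.6 0 0 0; 0 0 -3.3 -3.6 0 0 0; 0 0 -3.3 -3.6 0 0 0; 0 0 -3.3 -3.6 0 0 0; 0 0 -3.3 -3.6 0 0 0'
python3 -m handwheel '0 2 0 0 8 0 0; 0 2 0 0 8 0 0; 0 2 0 0 0 0 0; 0 2 0 0 0 0 0;0 0 0 0 0 0 0'
python3 -c "
from h import *
go(P[0]+[0,0,.015])"
```

```text
clock: 0.65
tcp_pos: [0.2823, -0.4039, 0.2043]
eef_rot: [0.082, 0.702, 0.082, -0.702]
contact_force: [0.8, -0.4, 0.4]
grip_width: 0.146
clock: 1.15
tcp_pos: [0.4192, -0.2017, 0.2046]
eef_rot: [0.082, 0.702, 0.082, -0.702]
contact_force: [0.0, 0.3, 0.3]
grip_width: -0.002
clock: 1.65
tcp_pos: [0.4164, -0.2019, 0.1215]
eef_rot: [0.017, -0.705, 0.015, 0.709]
contact_force: [-0.2, 0.7, 0.0]
grip_width: 0.004
t 1.65 tcp [ 0.4164 -0.2019  0.1215] F [-0.21  0.68  0.03] grip 0.004
tool d cm [ 5.65 -4.98 -3.47] turn [0.21 0.3  0.19]
[[-0.005 -0.045 -0.999]
 [ 0.004 -0.999  0.045]
 [-1.    -0.003  0.005]] [-0.622 -0.091  2.015 -0.     1.223  0.994]
```

```bash
python3 -m handwheel '0 2.8 -2.5 -1.75 0 0 0; 0 2.5 -2.5 -1.75 0 0 0; 0 0 0 0 0 0 0;0 0 0 0 0 0 0'
python3 - <<'E'
from h import *
f=[];p=[]
for i in range(6):
    c=cams.capture("side"); s=status.state(); f.append(s["contact_force"]); p.append(s["tcp_pos"])
print(np.std(f,0),np.mean(f,0),np.std(p,0))
cv2.imwrite("pics/side2.png",cv2.resize(c["img"][120:280,250:450],None,fx=4,fy=3.75))
t=cams.capture("top")["img"]
cv2.imwrite("pics/top2.png",cv2.resize(t[185:275,230:390],None,fx=5,fy=5))
go(P[0])
E
```

```text
clock: 2.05
tcp_pos: [0.4559, -0.1549, 0.0719]
eef_rot: [0.015, -0.707, 0.015, 0.707]
contact_force: [-0.3, 0.2, 0.0]
grip_width: -0.0
[0.54056703 0.31283089 0.37577566] [ 0.26936358 -0.1037172   0.3877295 ] [0.00012101 0.00021801 0.00018678]
t 2.4 tcp [ 0.4561 -0.156   0.0725] F [-1.18 -0.81 -0.21] grip 0.003
tool d cm [ 2.25 -0.24  0.32] turn [ 0.14 -0.08 -0.04]
[[ 0.001 -0.046 -0.999]
 [-0.001 -0.999  0.046]
 [-1.     0.001 -0.001]] [-0.493  0.017  2.012 -0.     1.11   1.124]
```

View pics/side2.png

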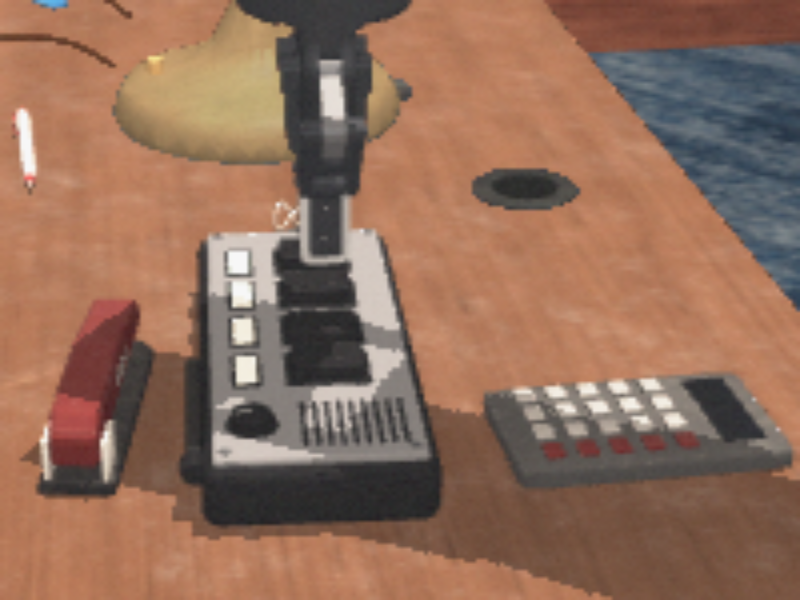

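The gripper is closed and stands above the leftmost key. In the side crop the fingertip is at about (325,250) and nothing has been disturbed. I'll descend in small steps.

```bash
cat >> h.py <<'E'
def feel(n=6):
    f=[];p=[]
    for i in range(n):
        cams.capture("wrist"); s=status.state(); f.append(s["contact_force"]); p.append(s["tcp_pos"])
    print("t",round(s["clock"],2),"F",np.mean(f,0).round(2),"p",(np.mean(p,0)*1000).round(2))
E
python3 -m handwheel '0 1.0 -0.2 0.3 0 0 0; 0 0.9 0 0 0 0 0; 0 0.1 0 0 0 0 0;0 0 0 0 0 0 0;0 0 0 0 0 0 0'
python3 -c "
from h import *
feel()"
```

```text
clock: 2.9
tcp_pos: [0.4529, -0.1531, 0.0515]
eef_rot: [0.016, -0.707, 0.016, 0.707]
contact_force: [-0.5, 0.2, 0.1]
grip_width: 0.003
t 3.2 F [ 0.04  0.02 -0.12] p [ 453.13 -153.18   51.83]
```

```bash

F(){ python3 -c "
from h import *
feel(5)"; }
python3 -m handwheel '0 0.1 0 0 0 0 0;0 0 0 0 0 0 0' >/dev/null; F
python3 -m handwheel '0 0.05 0 0 0 0 0;0 0 0 0 0 0 0'>/dev/null; F
python3 -m handwheel '0 0.03 0 0 0 0 0;0 0 0 0 0 0 0'>/dev/null; F
```

```text
t 3.65 F [ 0.24  0.02 -0.05] p [ 452.85 -153.06   50.58]
t 4.1 F [ 0.05 -0.05  0.32] p [ 452.86 -153.07   50.08]
t 4.55 F [0.02 0.13 0.19] p [ 452.86 -153.07   49.79]
```

```bash

python3 -m handwheel '0 0.03 0 0 0 0 0;0 0 0 0 0 0 0' >/dev/null; python3 -c "
from h import *
feel(6)"
```

```text
t 5.05 F [-0.05  0.02  0.24] p [ 452.86 -153.06   49.49]
```

```bash

python3 -m handwheel '0 0.03 0 0 0 0 0;0 0 0 0 0 0 0' >/dev/null; python3 -c "
from h import *
feel(6)"
```

```text
t 5.55 F [ 0.42  0.3  -0.04] p [ 452.87 -153.07   49.19]
```

```bash

python3 -m handwheel '0 0.05 0 0 0 0 0;0 0 0 0 0 0 0' >/dev/null; python3 -c "
from h import *
feel(5)"
```

```text
t 6.0 F [ 0.09 -0.35  0.51] p [ 452.86 -153.06   48.68]
```

```bash

python3 -m handwheel '0 0.05 0 0 0 0 0;0 0 0 0 0 0 0' >/dev/null; python3 -c "
from h import *
feel(6)"
```

```text
t 6.5 F [ 0.02 -0.13  0.01] p [ 452.86 -153.07   48.19]
```

```bash

python3 -m handwheel '0 0.06 0 0 0 0 0;0 0 0 0 0 0 0' >/dev/null; python3 -c "
from h import *
feel(5)"
python3 -m handwheel '0 0.04 0 0 0 0 0;0 0 0 0 0 0 0' >/dev/null; python3 -c "
from h import *
feel(5)"
```

```text
t 6.95 F [0.09 0.29 0.02] p [ 452.85 -153.06   47.57]
t 7.4 F [ 0.15 -0.14 -0.07] p [ 452.86 -153.07   47.19]
```

```bash

python3 -m handwheel '0 0.03 0 0 0 0 0;0 0 0 0 0 0 0' >/dev/null; python3 -c "
from h import *
feel(5)"
python3 -m handwheel '0 0.02 0 0 0 0 0;0 0 0 0 0 0 0' >/dev/null; python3 -c "
from h import *
feel(5)"
```

```text
t 7.85 F [ 0.16 -0.02  0.29] p [ 452.87 -153.07   46.89]
t 8.3 F [ 0.11 -0.52  0.06] p [ 452.87 -153.08   46.7 ]
```

```bash

python3 -m handwheel '0 0.02 0 0 0 0 0;0 0 0 0 0 0 0' >/dev/null; python3 -c "
from h import *
feel(5)"
```

```text
t 8.75 F [ 0.13  0.01 -0.33] p [ 452.86 -153.07   46.49]
```

```bash

python3 -m handwheel '0 0.02 0 0 0 0 0;0 0 0 0 0 0 0' >/dev/null; python3 -c "
from h import *
feel(5)
t=cams.capture('side')['img']
cv2.imwrite('pics/side3.png',cv2.resize(t[160:230,290:380],None,fx=8,fy=8,interpolation=cv2.INTER_CUBIC))"
```

```text
t 9.2 F [ 0.12 -0.42  0.1 ] p [ 452.88 -153.07   46.31]
```

View pics/side3.png

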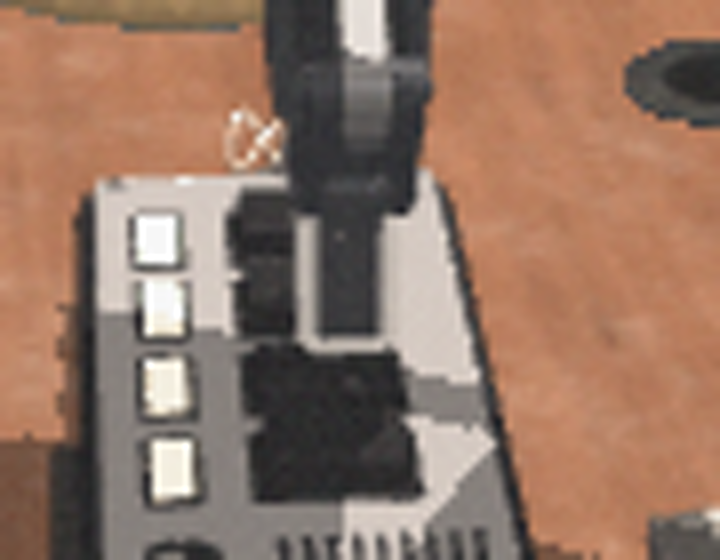

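```bash
python3 - <<'E'
from h import *
c=cams.capture("side"); s=status.state()
print("tcp side",proj(c,[s["tcp_pos"],s["tcp_pos"]+[0,0,.03]]),"places",proj(c,P)); 
t=cams.capture("top");print("tcp top",proj(t,s["tcp_pos"]),proj(t,P))
R=cv2.Rodrigues(np.array(c["rvec"]))[0];print("cam",-R.T@c["tvec"])
cv2.imwrite("pics/top3.png",cv2.resize(t["img"][165:275,230:390],None,fx=5,fy=5,interpolation=cv2.INTER_CUBIC))
E
```

```text
tcp side [[332.46657425 214.34016709]
 [332.42757422 200.11194546]] places [[332.37421551 212.50978618]
 [330.76067092 202.57091764]
 [329.39217551 193.29389658]
 [328.00606829 184.63043787]]
tcp top [[286.25219972 234.45159722]] [[286.38670748 234.09824785]
 [308.77719781 234.87191048]
 [331.47738045 235.81424687]
 [354.48400565 236.64000055]]
cam [0.54158838 0.5525012  0.45467122]
```

View pics/top3.png

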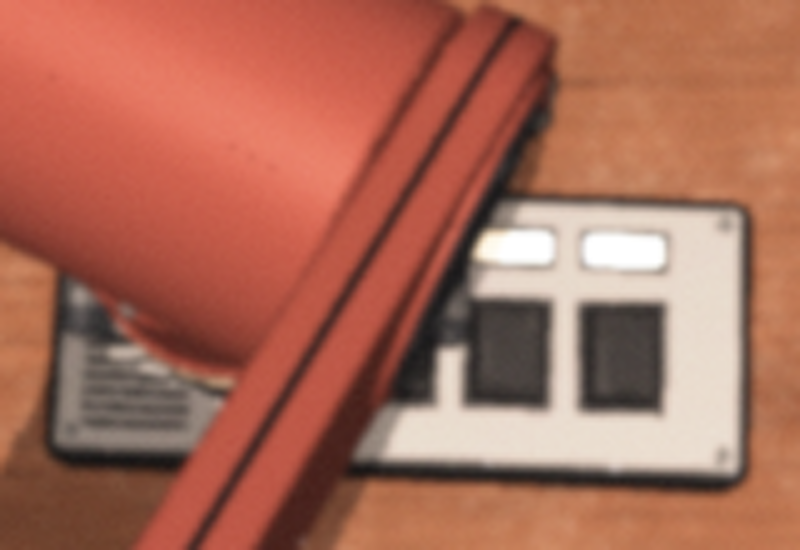

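The top view is blocked by the arm. In the side crop the fingertip ends near pixel (333,203), but its projection is (332,214). The keys also sit about 5 px below where my estimates project, so the two views disagree. I'll stop descending and check with the wrist camera and a joint fit.

```bash
python3 - <<'E'
from h import *
c=cams.capture("side"); w=cams.capture("wrist"); s=status.state()
print("wrist proj tcp",proj(w,s["tcp_pos"]),"places",proj(w,P).round(1).tolist())
a=cv2.resize(w["img"],(800,500))[:]; 
cv2.imwrite("pics/w1.png",a)
E
```

```text
wrist proj tcp [[317.87783739 234.37878067]] places [[318.5, 236.5], [380.3, 236.4], [442.7, 236.9], [506.0, 236.9]]
```

View pics/w1.png

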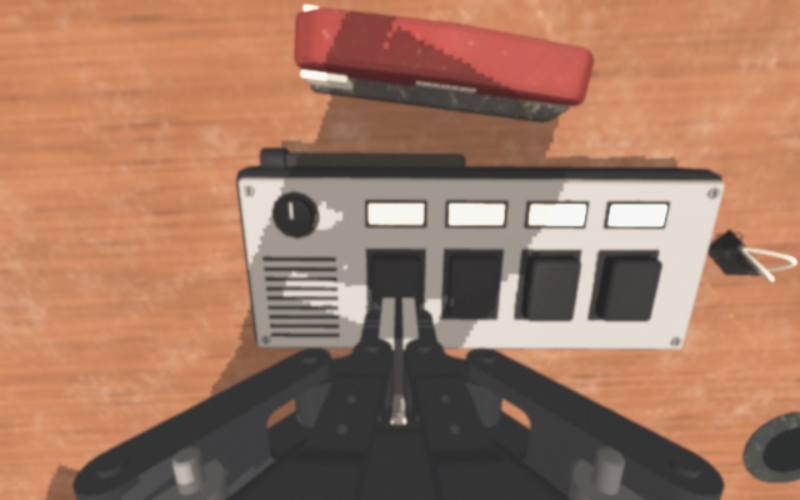

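The wrist view shows the fingertip at about (318,238) in full-size pixels, which matches its projection, over the near half of key 1. I'll check the side calibration with flat features on the desk seen by both cameras.

```bash
python3 - <<'E'
from h import *
t=cams.capture("top"); c=cams.capture("side"); w=cams.capture("wrist")
pairs=dict(pen_red=((257,73),(153,264)),pen_other=((329,69),(162,224)),padtop=((158,59),(87,358)),padright=((213,119),(200,294)),padbot=((124,190),(293,370)),hole=((451,325),(381,170)),calcfarL=((254,281),(380,248)),calcR=((298,279),(373,224)))
for k,(a,b) in pairs.items():
    X=back(t,a,0.0); print(k,X.round(3),"pred",proj(c,X).round(1)[0],"seen",b, "X from side",back(c,b,0.).round(3))
# wrist keys -> pos at z=.05
for uv in [(378,228),(441,228.5),(502,228.5)]:
    print(back(w,uv,.05).round(4), back(w,uv,.03).round(4))
E
```

```text
pen_red [ 0.783 -0.093  0.   ] pred [148.6 266.3] seen (153, 264) X from side [ 0.777 -0.099  0.   ]
pen_other [ 0.789 -0.236  0.   ] pred [162.6 224.2] seen (162, 224) X from side [ 0.791 -0.237  0.   ]
padtop [0.815 0.105 0.   ] pred [ 86.8 357.5] seen (87, 358) X from side [ 0.815  0.106 -0.   ]
padright [ 0.687 -0.009  0.   ] pred [197.2 294.2] seen (200, 294) X from side [ 0.682 -0.009  0.   ]
padbot [0.547 0.155 0.   ] pred [289.5 370.6] seen (293, 370) X from side [0.543 0.154 0.   ]
hole [ 0.294 -0.443  0.   ] pred [380.6 169.4] seen (381, 170) X from side [ 0.294 -0.44   0.   ]
calcfarL [ 0.375 -0.092  0.   ] pred [379.8 250.8] seen (380, 248) X from side [ 0.373 -0.101  0.   ]
calcR [ 0.378 -0.172  0.   ] pred [369.4 227.7] seen (373, 224) X from side [ 0.368 -0.185  0.   ]
[ 0.457 -0.191  0.05 ] [ 0.4489 -0.1951  0.03  ]
[ 0.4548 -0.2305  0.05  ] [ 0.4465 -0.2394  0.03  ]
[ 0.4531 -0.2687  0.05  ] [ 0.4445 -0.2822  0.03  ]
```

```bash
python3 - <<'E'
from h import *
def g(i): return np.clip(255*(i/255.)**.45,0,255).astype(np.uint8)
a=g(cv2.imread("pics/side3.png"))[150:510,200:500]
b=g(cv2.imread("pics/w1.png"))[230:370,330:500]
a=cv2.resize(a,(400,480)); b=cv2.resize(b,(400,330),interpolation=cv2.INTER_CUBIC); b=cv2.copyMakeBorder(b,0,150,0,0,0)
cv2.imwrite("pics/cmp.png",np.hstack([a,b]))
E
```

```text
(no output)
```

View pics/cmp.png

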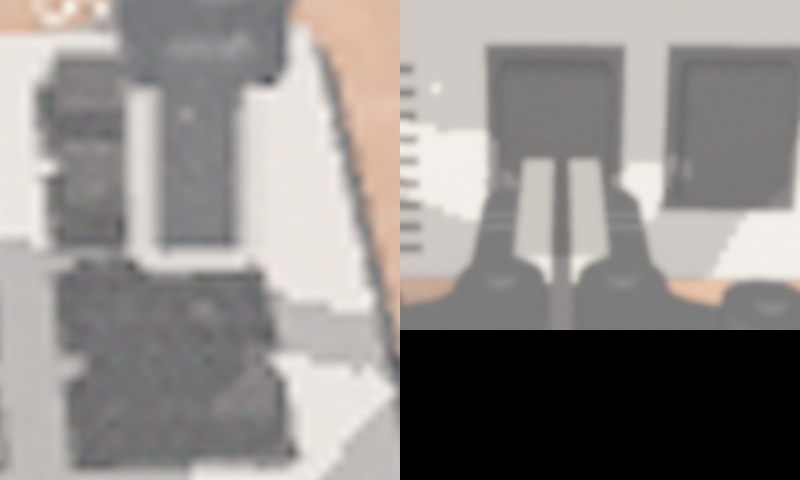

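```bash
python3 - <<'E'
from h import *
w=cams.capture("wrist"); c=cams.capture("side"); s=status.state(); p=s["tcp_pos"]
print("t",s["clock"],p.round(4))
for n,k in(("w",w),("s",c)):
    R=cv2.Rodrigues(np.array(k["rvec"]))[0];print(n,"cam",(-R.T@k["tvec"]).round(3),"axis",R[2].round(3))
for dz in (0,.01,.02,.025):
    print(dz,"wrist",proj(w,[p+[.011,0,dz],p+[-.011,0,dz]]).round(1).tolist(),"side",proj(c,[p+[.011,.005,dz],p+[-.011,.005,dz]]).round(1).tolist())
E
```

```text
t 9.7 [ 0.4529 -0.1531  0.0463]
w cam [ 0.524 -0.157  0.216] axis [-0.282  0.013 -0.959]
s cam [0.542 0.553 0.455] axis [-0.064 -0.892 -0.448]
0 wrist [[317.1, 218.3], [318.7, 249.9]] side [[326.9, 216.0], [338.7, 215.3]]
0.01 wrist [[317.0, 223.9], [318.7, 257.0]] side [[326.9, 211.3], [338.7, 210.6]]
0.02 wrist [[316.9, 230.2], [318.7, 265.0]] side [[326.8, 206.6], [338.7, 205.8]]
0.025 wrist [[316.9, 233.6], [318.7, 269.3]] side [[326.8, 204.2], [338.7, 203.4]]
```

Both views agree: the visible tip is about 26 mm above the reported TCP, so the finger is still in the air, which matches the zero force. I'll keep descending by force, with a check after each small step that stops the sequence on contact.

```bash
cat > chk.py <<'E'
import sys
from h import *
n=int(sys.argv[1]) if len(sys.argv)>1 else 1
th=float(sys.argv[2]) if len(sys.argv)>2 else 1.0
r=[status.state()]
for i in range(n): cams.capture("wrist"); r.append(status.state())
f=np.mean([s["contact_force"] for s in r],0); print(round(r[-1]["clock"],2),"F",f.round(2),"z",round(np.mean([s["tcp_pos"][2] for s in r])*1000,2))
sys.exit(int(np.linalg.norm(f)>5 or f[2]>th))
E
H="python3 -m handwheel"; set -e; exec 3>/dev/null
$H '0 0.1 0 0 0 0 0' >&3; python3 chk.py 0 1.3
$H '0 0.1 0 0 0 0 0' >&3; python3 chk.py 0 1.3
$H '0 0.1 0 0 0 0 0' >&3; python3 chk.py 0 1.3
$H '0 0.1 0 0 0 0 0' >&3; python3 chk.py 0 1.3
$H '0 0.1 0 0 0 0 0' >&3; python3 chk.py 0 1.3
$H '0 0.1 0 0 0 0 0' >&3; python3 chk.py 0 1.3
$H '0 0.1 0 0 0 0 0' >&3; python3 chk.py 0 1.3
$H '0 0.1 0 0 0 0 0' >&3; python3 chk.py 0 1.3
$H '0 0.1 0 0 0 0 0' >&3; python3 chk.py 0 1.3
$H '0 0.1 0 0 0 0 0' >&3; python3 chk.py 0 1.3
$H '0 0.1 0 0 0 0 0' >&3; python3 chk.py 0 1.3
$H '0 0.1 0 0 0 0 0' >&3; python3 chk.py 0 1.3
$H '0 0.1 0 0 0 0 0' >&3; python3 chk.py 0 1.3
$H '0 0.1 0 0 0 0 0' >&3; python3 chk.py 0 1.3
```

```text
9.8 F [-0.58 -0.35  1.02] z 45.4
9.9 F [ 0.02 -0.14 -0.02] z 44.25
10.0 F [-1.64  0.34 -0.79] z 43.19
10.1 F [ 0.81 -0.12 -0.4 ] z 42.15
10.2 F [ 0.37 -0.53  0.05] z 41.18
10.3 F [ 0.34  1.23 -0.74] z 40.19
10.4 F [0.29 0.77 0.36] z 39.21
10.5 F [ 0.47 -0.57  0.35] z 38.18
10.6 F [-0.85  0.36 -1.27] z 37.22
10.7 F [-0.02 -0.38 -0.71] z 36.23
10.8 F [ 1.24 -0.34 -0.51] z 35.22
10.9 F [ 0.25 -0.16 -1.49] z 34.24
11.0 F [ 0.04 -0.2  -0.96] z 33.23
11.1 F [-0.27  0.52 -0.14] z 32.24
```

```bash
H="python3 -m handwheel"; set -e; exec 3>/dev/null
$H '0 0.1 0 0 0 0 0' >&3; python3 chk.py 0 1.3
$H '0 0.1 0 0 0 0 0' >&3; python3 chk.py 1 1
$H '0 0.1 0 0 0 0 0' >&3; python3 chk.py 1 1
$H '0 0.05 0 0 0 0 0' >&3; python3 chk.py 2 .9
$H '0 0.05 0 0 0 0 0' >&3; python3 chk.py 2 .9
$H '0 0.05 0 0 0 0 0' >&3; python3 chk.py 2 .9
$H '0 0.05 0 0 0 0 0' >&3; python3 chk.py 2 .9
$H '0 0.05 0 0 0 0 0' >&3; python3 chk.py 2 .9
$H '0 0.05 0 0 0 0 0' >&3; python3 chk.py 2 .9
$H '0 0.05 0 0 0 0 0' >&3; python3 chk.py 2 .9
$H '0 0.05 0 0 0 0 0' >&3; python3 chk.py 2 .9
$H '0 0.05 0 0 0 0 0' >&3; python3 chk.py 2 .9
```

```text
11.2 F [-0.54  0.46  0.17] z 31.23
11.35 F [-0.71 -0.06  0.59] z 30.14
11.5 F [0.32 0.09 0.41] z 29.21
11.7 F [-0.33  0.08 -0.02] z 28.74
11.9 F [ 0.4   0.06 -0.19] z 28.29
12.1 F [-0.23 -0.22 -0.18] z 27.77
12.3 F [0.56 0.04 0.21] z 27.27
12.5 F [ 0.36  0.18 -0.39] z 26.77
12.7 F [0.31 0.11 0.23] z 26.26
12.9 F [ 0.09 -0.08  0.15] z 25.75
13.1 F [ 0.14 -0.46 -0.33] z 25.27
13.3 F [-0.36  0.07  0.2 ] z 24.77
```

```bash
H="python3 -m handwheel"; set -e; exec 3>/dev/null
$H '0 0.05 0 0 0 0 0' >&3; python3 chk.py 2 .8
$H '0 0.05 0 0 0 0 0' >&3; python3 chk.py 2 .8
$H '0 0.05 0 0 0 0 0' >&3; python3 chk.py 2 .8
$H '0 0.05 0 0 0 0 0' >&3; python3 chk.py 2 .8
$H '0 0.05 0 0 0 0 0' >&3; python3 chk.py 2 .8
$H '0 0.05 0 0 0 0 0' >&3; python3 chk.py 2 .8
$H '0 0.05 0 0 0 0 0' >&3; python3 chk.py 2 .8
```

```text
13.5 F [-0.56  0.09  0.16] z 24.26
13.7 F [ 0.28 -0.26 -0.14] z 23.75
13.9 F [-0.52  0.29  0.7 ] z 23.31
14.1 F [-0.14  0.8   1.34] z 22.88
```

```bash
python3 chk.py 5
```

```text
14.35 F [-0.5   0.44  1.21] z 22.86
```

```bash
H="python3 -m handwheel"; set -e; exec 3>/dev/null
$H '0 -0.6 0 0 0 0 0; 0 0 2 0 0 0 0; 0 0 2 0 0 0 0;0 0.15 0 0 0 0 0; 0 0 0 0 0 0 0' ; python3 chk.py 1 .9
$H '0 0.05 0 0 0 0 0' >&3; python3 chk.py 2 .9
$H '0 0.05 0 0 0 0 0' >&3; python3 chk.py 2 .9
$H '0 0.05 0 0 0 0 0' >&3; python3 chk.py 2 .9
$H '0 0.05 0 0 0 0 0' >&3; python3 chk.py 2 .9
$H '0 0.05 0 0 0 0 0' >&3; python3 chk.py 2 .9
$H '0 0.05 0 0 0 0 0' >&3; python3 chk.py 2 .9
$H '0 0.05 0 0 0 0 0' >&3; python3 chk.py 2 .9
$H '0 0.05 0 0 0 0 0' >&3; python3 chk.py 2 .9
$H '0 0.04 0 0 0 0 0' >&3; python3 chk.py 2 .8
$H '0 0.03 0 0 0 0 0' >&3; python3 chk.py 2 .8
```

```text
clock: 14.85
tcp_pos: [0.4508, -0.1929, 0.0272]
eef_rot: [0.017, -0.707, 0.016, 0.707]
contact_force: [-0.1, 0.5, -0.9]
grip_width: 0.002
14.9 F [-0.03  0.31 -0.38] z 27.16
15.1 F [-0.05 -0.09  0.49] z 26.65
15.3 F [ 0.22  0.45 -0.09] z 26.25
15.5 F [-0.01  0.31  0.64] z 25.78
15.7 F [-0.02 -0.04 -0.09] z 25.26
15.9 F [-0.16 -0.39  0.02] z 24.75
16.1 F [-0.09  0.12 -0.02] z 24.25
16.3 F [-0.03  0.01  0.09] z 23.77
16.5 F [-0.03  0.14  0.56] z 23.27
16.7 F [-0.24 -0.15  0.16] z 22.87
16.9 F [-0.39  0.15 -0.07] z 22.58
```

```bash
H="python3 -m handwheel"; set -e; exec 3>/dev/null
$H '0 0.04 0 0 0 0 0' >&3; python3 chk.py 2 .9
$H '0 0.05 0 0 0 0 0' >&3; python3 chk.py 2 .9
$H '0 0.05 0 0 0 0 0' >&3; python3 chk.py 2 .9
$H '0 0.05 0 0 0 0 0' >&3; python3 chk.py 2 .9
$H '0 0.05 0 0 0 0 0' >&3; python3 chk.py 2 .9
$H '0 0.03 0 0 0 0 0' >&3; python3 chk.py 2 .9
$H '0 0.02 0 0 0 0 0' >&3; python3 chk.py 2 .9
$H '0 0.02 0 0 0 0 0' >&3; python3 chk.py 2 .9
$H '0 0.02 0 0 0 0 0' >&3; python3 chk.py 2 .9
```

```text
17.1 F [ 0.02  0.01 -0.36] z 22.18
17.3 F [-0.19  0.21  0.16] z 21.66
17.5 F [-0.11 -0.15  0.15] z 21.17
17.7 F [0.32 0.77 0.07] z 20.65
17.9 F [-0.36  0.41  0.02] z 20.16
18.1 F [-0.33  0.34  2.56] z 20.01
```

Key 1 was touched at z≈22.9 and key 2 only at ≈20.1. Next I'll tap keys 3 and 4.

```bash
H="python3 -m handwheel"; set -e; exec 3>/dev/null
$H '0 -0.8 0 0 0 0 0; 0 0 2 0 0 0 0; 0 0 2 0 0 0 0;0 0.38 0 0 0 0 0; 0 0 0 0 0 0 0' ; python3 chk.py 2 .9
$H '0 0.03 0 0 0 0 0' >&3; python3 chk.py 2 .9
$H '0 0.03 0 0 0 0 0' >&3; python3 chk.py 2 .9
$H '0 0.02 0 0 0 0 0' >&3; python3 chk.py 2 .9
$H '0 0.02 0 0 0 0 0' >&3; python3 chk.py 2 .9
$H '0 0.02 0 0 0 0 0' >&3; python3 chk.py 2 .9
```

```text
clock: 18.6
tcp_pos: [0.4488, -0.2327, 0.0238]
eef_rot: [0.017, -0.707, 0.016, 0.707]
contact_force: [-0.2, -0.3, -0.4]
grip_width: 0.001
18.7 F [ 0.15  0.11 -0.53] z 23.78
18.9 F [-0.53 -0.34 -0.02] z 23.72
19.1 F [-0.06 -0.28  0.07] z 23.53
19.3 F [0.06 0.35 0.22] z 23.36
19.5 F [-0.02  1.19  0.82] z 23.18
19.7 F [-0.02  0.95  1.49] z 22.94
```

```bash
H="python3 -m handwheel"; set -e; exec 3>/dev/null
$H '0 -0.6 0 0 0 0 0; 0 0 2 0 0 0 0; 0 0 2 0 0 0 0;0 0.51 0 0 0 0 0; 0 0 0 0 0 0 0' ; python3 chk.py 2 .9
$H '0 0.03 0 0 0 0 0' >&3; python3 chk.py 2 .9
$H '0 0.02 0 0 0 0 0' >&3; python3 chk.py 2 .9
$H '0 0.02 0 0 0 0 0' >&3; python3 chk.py 2 .9
$H '0 0.02 0 0 0 0 0' >&3; python3 chk.py 2 .9
$H '0 0.02 0 0 0 0 0' >&3; python3 chk.py 2 .9
$H '0 0.02 0 0 0 0 0' >&3; python3 chk.py 2 .9
```

```text
clock: 20.2
tcp_pos: [0.4469, -0.2727, 0.0232]
eef_rot: [0.017, -0.707, 0.016, 0.707]
contact_force: [0.2, 0.2, 0.5]
grip_width: -0.007
20.3 F [-0.17  0.01  0.44] z 23.36
20.5 F [-0.26  0.26  0.37] z 23.4
20.7 F [0.11 0.3  1.35] z 23.34
```

```bash
python3 chk.py 5
```

```text
20.95 F [-0.05  0.64  0.96] z 23.37
```

Key 4 is also up, with contact at ≈23.4, so key 2 is the latched one. I'll go back and press it.

```bash
H="python3 -m handwheel"; set -e; exec 3>/dev/null
$H '0 -0.6 0 0 0 0 0; 0 0 -4 0 0 0 0; 0 0 -4 0 0 0 0;0 0.4 0 0 0 0 0; 0 0.45 0 0 0 0 0' ; python3 chk.py 1 6
$H '0 0.1 0 0 0 0 0' >&3; python3 chk.py 1 6
$H '0 0.1 0 0 0 0 0' >&3; python3 chk.py 1 6
$H '0 0.08 0 0 0 0 0' >&3; python3 chk.py 1 6
$H '0 0.05 0 0 0 0 0' >&3; python3 chk.py 1 6
$H '0 0.05 0 0 0 0 0' >&3; python3 chk.py 1 6
$H '0 0.05 0 0 0 0 0' >&3; python3 chk.py 1 6
$H '0 0.05 0 0 0 0 0' >&3; python3 chk.py 1 6
$H '0 0.05 0 0 0 0 0' >&3; python3 chk.py 1 6
```

```text
clock: 21.45
tcp_pos: [0.4515, -0.1928, 0.0212]
eef_rot: [-0.015, 0.707, -0.016, -0.707]
contact_force: [0.5, 0.3, 0.4]
grip_width: 0.003
21.5 F [ 0.05  0.06 -0.07] z 20.76
21.65 F [-0.62  1.91  2.56] z 19.83
21.8 F [-0.95  0.93  2.95] z 18.99
21.95 F [-0.81 -0.67  3.5 ] z 18.21
22.1 F [-1.08 -1.63  2.83] z 17.71
22.25 F [-2.59 -1.77  6.37] z 17.36
```

```bash
H="python3 -m handwheel"; set -e; exec 3>/dev/null
$H '0 0.04 0 0 0 0 0; 0 0 0 0 0 0 0'; python3 chk.py 1 30
$H '0 -0.3 0 0 0 0 0; 0 -0.4 0 0 0 0 0; 0 0 0 0 0 0 0;0 0 0 0 0 0 0' >&3; python3 chk.py 2 .9
$H '0 0.03 0 0 0 0 0' >&3; python3 chk.py 2 .9
$H '0 0.03 0 0 0 0 0' >&3; python3 chk.py 2 .9
$H '0 0.02 0 0 0 0 0' >&3; python3 chk.py 2 .9
$H '0 0.02 0 0 0 0 0' >&3; python3 chk.py 2 .9
$H '0 0.02 0 0 0 0 0' >&3; python3 chk.py 2 .9
```

```text
clock: 22.45
tcp_pos: [0.4513, -0.1937, 0.0173]
eef_rot: [-0.016, 0.707, -0.016, -0.707]
contact_force: [-3.6, -1.5, 8.8]
grip_width: 0.003
22.5 F [-3.23 -1.41  8.46] z 17.32
```

```bash
H="python3 -m handwheel"; set -e; exec 3>/dev/null
$H '0 -0.3 0 0 0 0 0; 0 -0.45 0 0 0 0 0; 0 0 0 0 0 0 0;0 0 0 0 0 0 0' >&3; python3 chk.py 2 .9
$H '0 0.03 0 0 0 0 0' >&3; python3 chk.py 2 .9
$H '0 0.03 0 0 0 0 0' >&3; python3 chk.py 2 .9
$H '0 0.02 0 0 0 0 0' >&3; python3 chk.py 2 .9
$H '0 0.02 0 0 0 0 0' >&3; python3 chk.py 2 .9
$H '0 0.02 0 0 0 0 0' >&3; python3 chk.py 2 .9
$H '0 0.02 0 0 0 0 0' >&3; python3 chk.py 2 .9
```

```text
23.0 F [-0.7  -0.28  0.2 ] z 23.89
23.2 F [-0.35  0.05 -0.31] z 23.51
23.4 F [-0.19  0.06  0.63] z 23.41
23.6 F [0.24 0.76 1.02] z 23.34
```

Key 2 now meets the fingertip at ≈23.4, level with the others. I'll retreat and take a last look.

```bash
python3 -m handwheel '0 -1 0 0 0 0 0; 0 -4 0 0 0 0 0; 0 -4 0 0 0 0 0; 0 -3 3 3 0 0 0; 0 0 4 3 0 0 0'
python3 -m handwheel '0 0 4 3 0 0 0; 0 0 4 3 0 0 0; 0 0 4 2 0 0 0; 0 0 0 0 0 0 0; 0 0 0 0 0 0 0'
python3 - <<'E'
from h import *
t=cams.capture("top")["img"]; c=cams.capture("side")["img"]
a=cv2.resize(t[150:350,230:430],(400,400)); b=cv2.resize(c[160:260,270:370],(400,400),interpolation=cv2.INTER_CUBIC)
b=np.clip(255*(b/255.)**.5,0,255).astype(np.uint8)
cv2.imwrite("pics/end.png",np.hstack([a,b])); print(status.state()["clock"])
E
```

```text
clock: 24.1
tcp_pos: [0.3919, -0.261, 0.1482]
eef_rot: [-0.012, 0.71, -0.017, -0.704]
contact_force: [1.8, -1.4, -0.7]
grip_width: -0.001
clock: 24.6
tcp_pos: [0.3032, -0.376, 0.1427]
eef_rot: [-0.017, 0.707, -0.017, -0.707]
contact_force: [-0.6, -0.6, 0.0]
grip_width: 0.001
24.7
```

View pics/end.png

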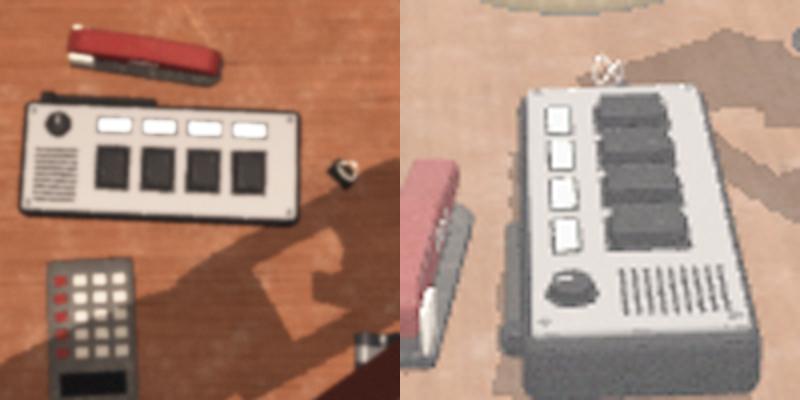

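The four keys look alike at equal spacing, in the side half of the picture at rows 110, 148, 182 and 222. The stapler, calculator and clip are where they were, and the arm is clear.

```bash
python3 -c "
from rig import env
print(env.sign_off())"
```

```text
the job is handed in; nothing more can be done
None
```

The second key from the left was the one left latched in. I pressed it to the bottom and it sprang up, so by my checks all four keys are up. I handed the job in at about 24.7 s of the 42 s allowed.

- **Tapping, left to right:** keys 1, 3 and 4 met the fingertip at reported heights of about 22.9, 23.2 and 23.4 mm. Key 2 met it only at about 20.1 mm. Tap forces were about 1 to 1.5 N on the up keys. That is at or just below the force that starts to move them, so any give was a fraction of a millimetre. On key 2 the tap was about 2.6 N, below the 3 N that would move it.
- **Pressing key 2:** it bottomed at about 17.3 mm with about 9 N on it. After release, a light check tap met it at about 23.4 mm, level with the others.
- **Last look:** the four keys appear alike, the stapler, calculator and binder clip show no visible shift, and the arm is clear of everything.
- **What disagreed:** the real end of the shut fingers was about 27 mm above the reported tool point. I felt nothing at the expected height, confirmed the gap in two camera views, and then worked only from felt contact and the differences between keys.

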